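# Resume the brew: jug back under the brewer, drip valve half open, dial on its mark

## Robot

A 6-joint arm with a two-finger parallel gripper is mounted at the origin on a cart in front of the work surface, level with it; the furniture and walls round the work are solid. World frame = base frame: x ahead of the robot, y to its left, z up, the work surface at z = 0. Lengths are in m, angles in degrees, forces in N, time in s.
With the tool pointing down it reaches from about 0.35 to 0.875 m from the base axis. Payload 4.2 kg.
Tool frame: the origin (TCP) lies at the very end of the fingers, on their centre line; the grasp point (between the pads) lies 19 mm behind it; z points along the fingers, y is the line along which they close (so a half turn about z gives the same grasp; the last joint's range is limited). The gripper opens to 87 mm and grips with 3 to 60 N. Pads are 19 mm wide; open, the fingers measure 117 mm over their backs; the gripper's body (75 mm by 190 mm) begins 51 mm behind the grasp point.
Start: joints at [-53.938, 22.042, 0.453, 0, -68.411, -14.817], TCP at [0.226, -0.582, 0.223] pointing down, gripper open.
Joint ranges: [-179.83, 179.83], [-69.29, 118.12], [-61.27, 80.66], [-181.25, 117.63], [-171.15, -9.14], [-177.46, 177.46]. Speed limits (degrees/s): [159.86, 159.86, 180, 180, 180, 180].

## Interface

Orientations are given as a 3x3 rotation matrix whose columns are the frame's x, y, z axes.
In Python, from station import monitor, cams, ticket gives the robot as it stands.
- The arm moves only by the tool drive_tool, never from a script. Its argument "moves" is a list of rows, each an object with "delta_pos": the shift along the tool's x, y, z in mm, a list of three; "turn": the turn about the tool's z in rad; "claw": the opening, from 0 (shut) to 1 (fully open). A call has 1 to 12 rows; each row shifts and turns the commanded pose from where the row before left it, along the tool's axes as they then stand; what a row does not reach is not made up. A row lasts 1/8 s, in which the tool goes at most 62.5 mm and 10.7 degrees, less where a joint would pass 70% of its speed; a pose out of reach is approached as far as the arm can. A call is refused whole if a number of a shift passes 62.5 or a number of a turn 0.188, either way. A call with a gripper value outside its range is refused whole. The fingers move at their own pace and stop on an object; the grip force is fixed at half the most. Time passes only in rows, so rows that do not move let the fingers close. It gives the time, the measured TCP pose, the force, the opening and the grip force at its end, in the units of the state.
- monitor.sense(): the state, without advancing time (a new reading comes with each control period).
- cams.capture(name): name is "side" or "top" or "wrist"; returns a dict with "color" (384x512x3 uint8, red, green, blue), "range_z" (384x512 float32, m along the optical axis (not along the pixel's ray), 0 where there is no reading), "vertical_fov" (degrees; the focal length in pixels is half the picture's height over the tangent of half this angle, whatever the lens; pixels are square), "cx", "cy" (the principal point, pixels), "extrinsics" (4x4, takes a point from camera to world coordinates). Camera axes: x right, y down, z forward; pixel columns grow to the right and rows downward; lengths in m; the calibration is good to about 2 mm. The wrist camera is an equidistant fisheye: a pixel r from the principal point sees the ray r / f radians off the axis. A picture is of the moment at which its call begins.
- ticket.finish_job(): hands the job in; it is judged then, once.
The state is a dict: "time_s": time; "joints": joint angles; "joint_velocities": joint speeds; "effort": joint torques, N m; "tcp_pos": TCP position; "ee_rot": TCP orientation; "wrist_force": force on the tool from outside, world axes, zero at the start; "moment": the same for the moment, N m; "gripper_width": opening from 0.0 (shut) to 1.0 (fully open); "gripper_force": force on a finger pad.
Only numpy, scipy, OpenCV 4.12 (cv2) and the standard library are available. Lean on these libraries where they do the work, as an engineer would, in place of code of your own. Each camera call takes 0.05 s, during which the arm holds its last target. There are 200 camera calls.

## Task

The coffee jug was taken off the filter brewer half-way through the brew; put it back and let the brew go on. Stand the jug gently and upright in the middle of the hot plate, its handle pointing straight out of the open front, and only then swing the drip-valve lever on top of the brewer to the long half-open mark; turn the heat dial's pointer to its own long mark as well, whenever suits. The jug's handle is hemmed in by two canisters where it stands now; leave those and everything else on the worktop in place.

Things in the scene. Friction and masses are not known exactly. Their poses are not given: they have to be found in the camera images.
- brewer: Fixed grey filter-coffee brewer, 290 deep (x), 204 wide (y), 250 high to its black top deck. Origin: centre of its underside; front faces its own -x. A C seen from the side: base 20 high over the whole footprint; tower x = 22 to 142, 196 wide, full height; hood x = -92 back to the tower, 200 wide, z = 185 to 250. The gap under the hood is open at the front and at both sides.
- brewer_plate (a point): Centre of the brewer's round hot plate (radius 63), on its upper face, 23 above the worktop; at (-60, 0, 23) in the brewer's frame, straight below the outlet. Axes as the brewer's.
- brewer_outlet (a point): Lower end of the brewer's outlet (radius 9), over the middle of the hot plate, z = 155; above it the shallow black basket (radius 54, z = 163 to 190) hangs under the hood. (-60, 0, 155) in the brewer's frame.
- jug: Loose glass coffee jug, dark to half its height, with a dark handle; 0.25 to 0.5 kg, open top, 115 high. Round, radius 60 near the foot, narrowing evenly from 56 at z = 67 to 45 at the rim (wall 3 to 8 thick over the top 20). Origin on the underside, 21 from the body's axis towards the handle; z up; the handle is on the jug's own -y side.
- jug_center (a point): The jug's axis at its underside: (0, 21, 0) in the jug's frame. Axes as the jug's.
- jug_handle (a point): Handle grip: (0, -66, 107) in the jug's frame. The handle is an upright solid loop 18 thick (along x; pinch it across that from above), reaching out from the body at y = -39 to y = -80, z = 21 to 107; its upper edge slopes from 107 at the body to 98 over this point. Once the jug is on the hot plate its rim is under the hood and only handle and front show.
- valve_grip (a point): Middle of the upper face of the drip-valve lever's grey grip, 52 from its vertical spindle and 34 above the top deck (z = 284). The grip is 50 long, 14 wide, 22 high (12 to 34 above the deck), along the point's +x, which points outwards from the spindle. Spindle at (-10, -2) in the brewer's frame; lever tip 76 from it.
- drip_valve (a joint): Opening angle of the drip valve, rad: 0 closed (lever points back and left), 1.1 half open (lever points to the brewer's own +y, at the long mark), 2.2 fully open (front and left). Grows anticlockwise seen from above; turns stiffly, about 0.1 N m, and stays where it is left.
- valve_mark (a point): The long white half-open mark on the top deck, at (-10, 84.5, 250) in the brewer's frame; short marks stand at closed and fully open. Axes as the brewer's.
- dial_grip (a point): Centre of the upper face of the heat dial's bar grip, on its vertical axis, 30 above the top deck (z = 280), at (32, -66) in the brewer's frame. The bar is 46 long, 13 wide, and stands 9 to 30 above the deck on a round skirt of radius 26; it lies along the point's x, and the end with the white line (+x) is the pointer.
- heat_dial (a joint): Angle of the heat dial, rad: 0 to 3.0, growing clockwise seen from above; at 1.5 the pointer is on the long mark and points to the brewer's own +x (back). Stays where it is left.
- dial_mark (a point): The long white mark of the heat dial, on the top deck behind the dial, at (66, -66, 250) in the brewer's frame.
- bean_tin: Canister with rounded square plan, 87 x 87 x 120, beside the jug's handle, about 9 from it. Origin: centre of its underside. To be left alone.
- coffee_jar: Round glass jar with a dark lid, diameter 79, 154 high, on the other side of the jug's handle, about 10 from it. Origin: centre of its underside. To be left alone.
- spice_jar: Slim spice jar with a dark cap, diameter 45, 105 high, standing behind the gap between the brewer and the jug. Origin: centre of its underside. To be left alone.
- lemon: A lemon, 78 x 55 x 56, near the front edge at the right. To be left alone.
- scissors: Kitchen scissors, 199 long, 9 high, lying near the front edge at the left. To be left alone.

How it is judged (in metres and radians):
On the way, in this order (a step that is already met when the one before it is completed fails the run):
1. the jug stands on the hot plate under the outlet, upright, handle out of the front (horizontal distance between jug_center and brewer_plate below 0.018 m and z of jug in the frame of brewer_plate between -0.006 and 0.006 m and angle between jug's own z axis and vertical below 0.1 rad and y of jug_handle in the frame of brewer between -0.04 and 0.04 m and x of jug_handle in the frame of brewer below -0.11 m), for 0.3 s.
2. after that the drip valve is swung to its half-open mark (value of joint drip_valve between 0.98 and 1.22 rad), for 0.3 s.
At the end, for the whole second after the job is handed in: the jug stands still and upright on the hot plate, its axis within 18 mm of the plate's centre and its handle grip within 40 mm of the brewer's centre line at the front; the drip valve reads 1.1 rad (half open) within 0.12 and the heat dial 1.5 rad (long mark) within 0.12 (all of step 1 and all of step 2 and value of joint heat_dial between 1.38 and 1.62 rad and linear speed of jug below 0.01 m/s); the robot touches nothing.
It fails at once if the jug is tipped over 25 degrees (angle between jug's own z axis and vertical above 0.44 rad).
It fails at once if the jug is banged into the brewer or set down with over 60 N (contact force between jug and brewer above 60 N).
It fails at once if the square canister or the tall jar beside the jug is moved over 40 mm or knocked over ((distance of bean_tin from where it was at the start of the episode above 0.04 m or angle between bean_tin's own z axis and vertical above 0.35 rad) or (distance of coffee_jar from where it was at the start of the episode above 0.04 m or angle between coffee_jar's own z axis and vertical above 0.35 rad)).
It fails at once if the spice jar is moved over 40 mm or knocked over (distance of spice_jar from where it was at the start of the episode above 0.04 m or angle between spice_jar's own z axis and vertical above 0.35 rad).
It fails at once if the lemon or the scissors are moved over 40 mm (distance of any of lemon, scissors from where it was at the start of the episode above 0.04 m).
It also fails if it takes over 72 s, if anything falls off the work surface, if the arm or the gripper's body presses on something with over 40 N, if the wrist force passes 120 N, or if a joint passes its speed limit or range.

## Working session

There is one attempt and no reset: what is moved stays moved. The work goes in short steps, Python scripts to look and compute and a tool call to move; the robot and the scene stay as the last step left them, time stands still between calls to the robot, and variables do not carry over. Pictures are saved under pics/ and viewed, at most 10 in all, crops included, and the job is handed in when it is done.

Besides the shell and the picture viewer there is one more tool, called as name([rows], argument=value, ...), one row to a line, values as JSON. drive_tool: Moves the arm, as the interface text tells. Its arguments: {"type":"object","properties":{"moves":{"type":"array","items":{"type":"object","properties":{"delta_pos":{"type":"array","items":{"type":"number"}},"turn":{"type":"number"},"claw":{"type":"number"}}}}},"required":["moves"]}

```bash
mkdir -p pics; cat > h.py <<'E'
import numpy as np, cv2
from station import monitor, cams, ticket
def cap(n):
    c=cams.capture(n); np.savez(f'{n}.npz',**c); return c
def pts(c):
    H,W=c['range_z'].shape; f=H/2/np.tan(np.radians(c['vertical_fov'])/2)
    u,v=np.meshgrid(np.arange(W),np.arange(H)); z=c['range_z']
    P=np.stack([(u-c['cx'])/f*z,(v-c['cy'])/f*z,z],-1)
    T=np.array(c['extrinsics']); return P@T[:3,:3].T+T[:3,3]
E
python3 - <<'E'
from h import *
a=cap('top');b=cap('side')
for n,c in (('top',a),('side',b)):
    cv2.imwrite(f'pics/{n}1.png',cv2.resize(c['color'][:,:,::-1],(800,600)))
    print(n,c['vertical_fov'],c['cx'],c['cy'],np.round(c['extrinsics'],3).tolist())
print(monitor.sense())
E
```

```text
top 42.16193810971119 254.09397359389058 191.6507337654758 [[0.452, -0.765, 0.459, -0.193], [-0.892, -0.389, 0.23, -0.384], [0.002, -0.513, -0.858, 1.572], [0.0, 0.0, 0.0, 1.0]]
side 56.24833820620738 254.10518543503576 198.8130514586148 [[-0.778, -0.549, 0.304, 0.076], [-0.628, 0.692, -0.357, 0.529], [-0.014, -0.469, -0.883, 1.512], [0.0, 0.0, 0.0, 1.0]]
{'time_s': 0.1, 'joints': array([-5.39380642e+01,  2.20860337e+01,  3.86899904e-01, -2.26843270e-02,
       -6.84092766e+01, -1.48174555e+01]), 'joint_velocities': array([ 0.13855886, -0.03219686,  0.06669872,  0.05985134, -0.02874727,
        0.0303661 ]), 'effort': array([ 5.38856348e-04, -3.91690135e+01,  1.87937468e+01,  4.23188657e+00,
        1.35040213e-02, -6.44811462e-05]), 'tcp_pos': array([ 0.22629075, -0.58202811,  0.22157434]), 'ee_rot': array([[-9.32095634e-01, -3.62211351e-01, -8.16201385e-04],
       [-3.62212248e-01,  9.32094007e-01,  1.74623709e-03],
       [ 1.28269524e-04,  1.92329811e-03, -9.99998142e-01]]), 'wrist_force': array([-0.42466035, -0.20793189,  0.1439851 ]), 'moment': array([ 0.00750839,  0.01865869, -0.01307646]), 'gripper_force': 0.0, 'gripper_width': 0.9998032292487392}
```

View pics/top1.png

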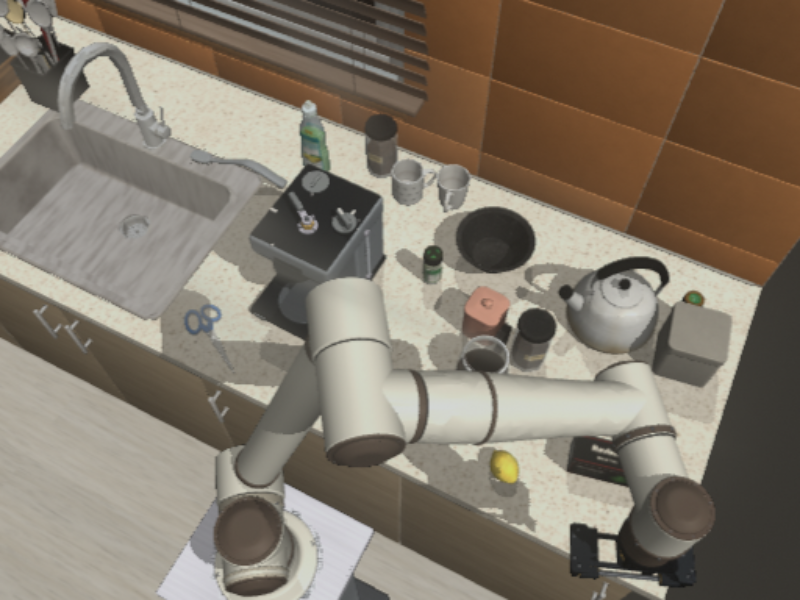

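View pics/side1.png

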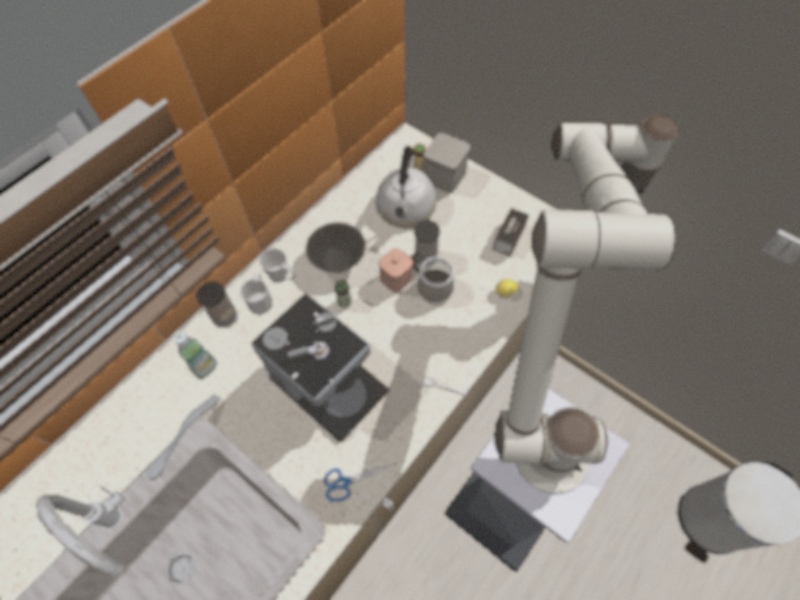

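Top view: brewer deck is around (318,220), jug rim (487,355), pink tin (487,310) and jar (535,340). The handle points between these two. Side view: jug (436,280), deck (312,348), with the lever at (308,350) and the dial at (325,320).

```bash
python3 - <<'E'
from h import *
for n,cen in (('top',(318,220)),('side',(312,348))):
    c=dict(np.load(n+'.npz')); P=pts(c); col=c['color'].astype(int)
    s=.64; v0,u0=int(cen[1]*s),int(cen[0]*s)
    D=P[v0,u0]; print(n,'deckpt',D.round(3))
    m=(abs(P[...,2]-.25)<.006)&(np.hypot(P[...,0]-D[0],P[...,1]-D[1])<.2)&(c['range_z']>0)
    r=cv2.minAreaRect((P[m][:,:2]*1000).astype(np.float32)); print('deck rect',r, m.sum(), np.median(P[m][:,2]))
    print(' corners',cv2.boxPoints(r).round(0).tolist())
    m=(P[...,2]>.262)&(P[...,2]<.3)&(np.hypot(P[...,0]-D[0],P[...,1]-D[1])<.14)
    k,l,st,ce=cv2.connectedComponentsWithStats(m.astype(np.uint8))
    for i in range(1,k):
        if st[i,4]>8:
            q=P[l==i]; print(' knob',st[i,4],q[:,2].max().round(3),cv2.minAreaRect((q[:,:2]*1000).astype(np.float32)))
    J={'top':(487,355),'side':(436,268)}[n]; 
    for nm,cc in (('tin',{'top':(487,303),'side':(396,262)}[n]),('jar',{'top':(537,325),'side':(427,232)}[n]),('spice',{'top':(432,255),'side':(342,285)}[n])):
        p=P[int(cc[1]*s),int(cc[0]*s)]
        m=(abs(P[...,2]-p[2])<.006)&(np.hypot(P[...,0]-p[0],P[...,1]-p[1])<.07)
        print(nm,p.round(3),cv2.minAreaRect((P[m][:,:2]*1000).astype(np.float32)))
    jp=P[int(J[1]*s),int(J[0]*s)]; print('jug mid',jp.round(3))
    m=(abs(P[...,2]-.112)<.008)&(np.hypot(P[...,0]-jp[0],P[...,1]-jp[1])<.11)&(c['range_z']>0)
    q=P[m]; print('rim n',len(q)); np.save(n+'_rim.npy',q); print((q*1000).round(0)[::max(1,len(q)//30)].tolist())
# crops
c=np.load('top.npz')['color'][:,:,::-1]; d=np.load('side.npz')['color'][:,:,::-1]
A=cv2.resize(c[170:260,270:370],(400,360),interpolation=3);B=cv2.resize(c[100:190,155:255],(400,360),interpolation=3)
cv2.imwrite('pics/crop1.png',np.hstack([A,B]))
E
```

```text
top deckpt [0.614 0.21  0.25 ]
deck rect ((623.0852661132812, 217.72500610351562), (194.9960174560547, 234.81973266601562), 87.80540466308594) 2676 0.24958025847438203
 corners [[502.0, 125.0], [737.0, 116.0], [744.0, 311.0], [509.0, 320.0]]
 knob 133 0.291 ((609.711669921875, 240.44384765625), (91.9669189453125, 28.485836029052734), 52.4284553527832)
 knob 68 0.288 ((631.580078125, 152.58950805664062), (49.0958251953125, 20.23628807067871), 59.95177459716797)
tin [ 0.667 -0.168  0.117] ((667.8959350585938, -176.15826416015625), (39.753997802734375, 49.81078338623047), 46.86658477783203)
jar [ 0.641 -0.289  0.153] ((645.9129638671875, -290.5762023925781), (81.76055908203125, 77.36448669433594), 36.541404724121094)
spice [ 0.733 -0.006  0.103] ((739.5623168945312, -8.173234939575195), (41.08067321777344, 46.80326843261719), 82.3517837524414)
jug mid [ 0.591 -0.211  0.034]
rim n 418
[[690.0, -167.0, 109.0], [668.0, -136.0, 105.0], [698.0, -197.0, 107.0], [696.0, -199.0, 104.0], [679.0, -183.0, 111.0], [667.0, -173.0, 114.0], [659.0, -158.0, 108.0], [683.0, -200.0, 105.0], [668.0, -180.
[... 1503 characters left out ...]
.0], [657.0, -250.0, 111.0], [621.0, -265.0, 119.0], [629.0, -252.0, 118.0], [610.0, -274.0, 110.0], [622.0, -259.0, 109.0], [635.0, -230.0, 105.0], [628.0, -229.0, 104.0], [585.0, -249.0, 113.0], [657.0, -190.0, 106.0], [595.0, -231.0, 116.0], [572.0, -255.0, 109.0], [614.0, -218.0, 106.0], [588.0, -237.0, 108.0], [641.0, -185.0, 110.0], [557.0, -258.0, 104.0], [635.0, -185.0, 108.0], [536.0, -261.0, 111.0], [592.0, -212.0, 108.0], [532.0, -255.0, 106.0], [587.0, -190.0, 116.0], [514.0, -246.0, 109.0], [508.0, -229.0, 119.0], [563.0, -173.0, 117.0], [508.0, -215.0, 110.0], [510.0, -202.0, 116.0], [544.0, -171.0, 113.0], [511.0, -203.0, 105.0], [530.0, -176.0, 111.0], [506.0, -197.0, 110.0]]
```

View pics/crop1.png

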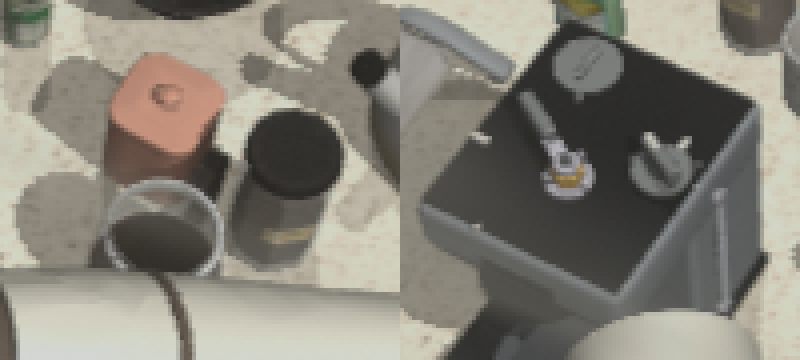

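The crop shows the handle wedged between the tin and the jar. The dial pointer (white end) is near (653,140), with its mark at about (685,143). The lever points up-left. I'll move over the jug for a close look.

drive_tool([
  {"delta_pos": [-39,24,-2],"turn": 0,"claw": 1},
  {"delta_pos": [-39,24,-2],"turn": 0,"claw": 1},
  {"delta_pos": [-39,24,-2],"turn": 0,"claw": 1},
  {"delta_pos": [-39,24,-2],"turn": 0,"claw": 1},
  {"delta_pos": [-39,24,-2],"turn": 0,"claw": 1},
  {"delta_pos": [-39,24,-2],"turn": 0,"claw": 1},
  {"delta_pos": [-39,24,-2],"turn": 0,"claw": 1},
  {"delta_pos": [-39,24,-2],"turn": 0,"claw": 1},
  {"delta_pos": [-39,24,-2],"turn": 0,"claw": 1},
  {"delta_pos": [-39,24,-2],"turn": 0,"claw": 1},
])

```text
time_s: 1.35
tcp_pos: [0.5035, -0.2161, 0.2423]
ee_rot: [[-0.932, -0.362, -0.001], [-0.362, 0.932, 0.0], [0.001, 0.0, -1.0]]
wrist_force: [0.3, -1.0, -0.3]
gripper_width: 0.997
gripper_force: 0.0
```

drive_tool([
  {"delta_pos": [0,0,0],"turn": -0.172,"claw": 0.6},
  {"delta_pos": [0,0,0],"turn": -0.172,"claw": 0.6},
  {"delta_pos": [0,0,0],"turn": -0.172,"claw": 0.6},
  {"delta_pos": [0,0,0],"turn": -0.172,"claw": 0.6},
  {"delta_pos": [0,0,0],"turn": -0.172,"claw": 0.6},
  {"delta_pos": [0,0,0],"turn": -0.172,"claw": 0.6},
  {"delta_pos": [0,0,0],"turn": -0.172,"claw": 0.6},
])

```text
time_s: 2.22
tcp_pos: [0.5027, -0.2174, 0.242]
ee_rot: [[0.01, -1.0, -0.001], [-1.0, -0.01, 0.0], [-0.0, 0.001, -1.0]]
wrist_force: [-0.5, -0.0, 1.2]
gripper_width: 0.604
gripper_force: 0.0
```

```bash
cat >> h.py <<'E'
def wpts(c):
    H,W=c['range_z'].shape; f=H/2/np.tan(np.radians(c['vertical_fov'])/2)
    u,v=np.meshgrid(np.arange(W)-c['cx'],np.arange(H)-c['cy']); r=np.hypot(u,v)+1e-9; th=r/f
    z=c['range_z']; s=np.tan(np.minimum(th,1.5))/r
    P=np.stack([u*s*z,v*s*z,z],-1); T=np.array(c['extrinsics']); return P@T[:3,:3].T+T[:3,3]
def st():
    s=monitor.sense(); R=np.array(s['ee_rot'])
    print('t',round(s['time_s'],2),'tcp',(np.array(s['tcp_pos'])*1000).round(1),'yaw_y',np.degrees(np.arctan2(R[1,1],R[0,1])).round(1),'F',np.array(s['wrist_force']).round(1),'w',round(s['gripper_width'],3),'gf',round(s['gripper_force'],1),'J',np.array(s['joints']).round(0)); return s
def todelta(d,yaw):  # world mm -> tool x,y,z, tool y at yaw deg, z down
    a=np.radians(yaw); y=np.array([np.cos(a),np.sin(a)]); x=np.array([-y[1],y[0]]); d=np.array(d,float)
    return np.round([d[:2]@x,d[:2]@y,-d[2]],1)
def circ(q):
    A=np.c_[2*q[:,:2],np.ones(len(q))]; s=np.linalg.lstsq(A,(q[:,:2]**2).sum(1),rcond=None)[0]
    return s[:2],np.sqrt(s[2]+s[:2]@s[:2])
E
python3 - <<'E'
from h import *
st(); c=cap('wrist'); P=wpts(c)
print(np.degrees(0)+c['vertical_fov'],np.array(c['extrinsics']).round(2).tolist())
cv2.imwrite('pics/w1.png',c['color'][:,:,::-1])
t=cap('top'); cv2.imwrite('pics/top2.png',t['color'][90:330,150:420,::-1])
E
```

```text
t 2.23 tcp [ 502.7 -217.4  242. ] yaw_y -179.5 F [-0.5 -0.   1.2] w 0.604 gf 0.0 J [ -6.  14.  -9.  -0. -68.   7.]
65.70646984690485 [[-1.0, -0.01, -0.0, 0.5], [-0.01, 0.97, 0.26, -0.29], [0.0, 0.26, -0.97, 0.4], [0.0, 0.0, 0.0, 1.0]]
```

View pics/w1.png

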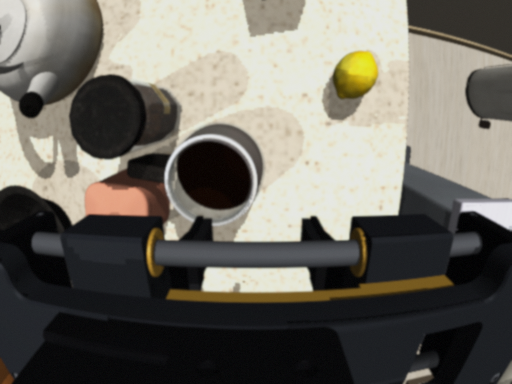

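Wrist view: jug rim centred at (212,178), handle at (148,165) pointing left (world +x) between jar lid (107,116) and tin (128,195). Lemon at (356,75), worktop edge at column 407.

```bash
python3 - <<'E'
from h import *
c=dict(np.load('wrist.npz')); P=wpts(c)*1000; col=c['color'].astype(int)
for n,(u,v) in dict(handle=(148,165),edge=(402,150),edge2=(404,60),lemon=(356,75),jarlid=(107,116),tin=(128,195),handle2=(155,158),h3=(135,165)).items(): print(n,P[v,u].round(0))
m=(P[...,2]>107)&(P[...,2]<120)&(np.hypot(P[...,0]-550,P[...,1]+217)<62)
q=P[m&(col.min(2)>110)]; ce,r=circ(q); print('rim',ce,r,len(q))
u,v=np.meshgrid(np.arange(512),np.arange(384))
dark=(col.max(2)<45)&(u>125)&(u<172)&(v>145)&(v<190)&(P[...,2]>85)&(P[...,2]<115)
q=P[dark]; print(len(q), q[:,2].min(),q[:,2].max())
r=cv2.minAreaRect(q[:,:2].astype(np.float32)); print(r, q.mean(0), np.degrees(np.arctan2(*(q.mean(0)[:2]-ce)[::-1])))
print(q[::max(1,len(q)//25)].round(0).tolist())
E
```

```text
handle [ 619. -233.  102.]
edge [ 287. -242.   -1.]
edge2 [ 290. -376.   -0.]
lemon [ 384. -337.   54.]
jarlid [ 639. -288.  153.]
tin [ 647. -199.  102.]
handle2 [ 636. -229.   32.]
h3 [ 635. -233.  102.]
rim [ 550.40375081 -216.77425014] 45.125394908300315 929
591 85.30936380924415 107.96657989840425
((625.2391357421875, -225.33290100097656), (18.582305908203125, 47.1336784362793), 82.4123306274414) [ 623.61918305 -226.08825629  102.70969316] -7.249866568996284
[[646.0, -237.0, 91.0], [639.0, -235.0, 100.0], [633.0, -234.0, 102.0], [637.0, -233.0, 101.0], [610.0, -232.0, 99.0], [617.0, -232.0, 103.0], [633.0, -230.0, 102.0], [605.0, -231.0, 104.0], [621.0, -230.0, 104.0], [640.0, -228.0, 100.0], [610.0, -229.0, 106.0], [628.0, -227.0, 103.0], [646.0, -225.0, 98.0], [615.0, -227.0, 105.0], [631.0, -225.0, 104.0], [602.0, -226.0, 107.0], [618.0, -224.0, 104.0], [635.0, -223.0, 102.0], [606.0, -223.0, 105.0], [621.0, -222.0, 103.0], [635.0, -221.0, 102.0], [606.0, -221.0, 105.0], [618.0, -220.0, 104.0], [625.0, -219.0, 103.0], [622.0, -217.0, 102.0], [611.0, -217.0, 105.0]]
```

drive_tool([
  {"delta_pos": [0,0,0],"turn": 0.136,"claw": 0.5},
  {"delta_pos": [-6.6,-3.7,25],"turn": 0,"claw": 0.5},
  {"delta_pos": [0,0,30],"turn": 0,"claw": 0.5},
  {"delta_pos": [0,0,30],"turn": 0,"claw": 0.5},
  {"delta_pos": [0,0,25],"turn": 0,"claw": 0.5},
  {"delta_pos": [0,0,20],"turn": 0,"claw": 0.5},
  {"delta_pos": [0,0,15],"turn": 0,"claw": 0.5},
  {"delta_pos": [0,0,0],"turn": 0,"claw": 0.2},
  {"delta_pos": [0,0,0],"turn": 0,"claw": 0.1},
  {"delta_pos": [0,0,0],"turn": 0,"claw": 0},
  {"delta_pos": [0,0,0],"turn": 0,"claw": 0},
  {"delta_pos": [0,0,0],"turn": 0,"claw": 0},
])

```text
time_s: 3.82
tcp_pos: [0.5077, -0.2113, 0.098]
ee_rot: [[-0.131, -0.991, 0.001], [-0.991, 0.131, 0.0], [-0.0, -0.001, -1.0]]
wrist_force: [0.1, 0.4, 1.2]
gripper_width: 0.063
gripper_force: 28.2
```

drive_tool([
  {"delta_pos": [0,5,0],"turn": 0,"claw": 0},
  {"delta_pos": [0,10,0],"turn": 0,"claw": 0},
  {"delta_pos": [0,12,0],"turn": 0,"claw": 0},
  {"delta_pos": [0,12,0],"turn": 0,"claw": 0},
  {"delta_pos": [0,12,0],"turn": 0,"claw": 0},
  {"delta_pos": [0,12,0],"turn": 0,"claw": 0},
  {"delta_pos": [0,12,0],"turn": 0,"claw": 0},
  {"delta_pos": [0,12,0],"turn": 0,"claw": 0},
  {"delta_pos": [0,12,0],"turn": 0,"claw": 0},
  {"delta_pos": [0,10,0],"turn": 0,"claw": 0},
  {"delta_pos": [0,5,0],"turn": 0,"claw": 0},
  {"delta_pos": [0,0,0],"turn": 0,"claw": 0},
])

```text
time_s: 5.32
tcp_pos: [0.3944, -0.1964, 0.0977]
ee_rot: [[-0.131, -0.991, 0.0], [-0.991, 0.131, -0.0], [0.0, -0.0, -1.0]]
wrist_force: [2.6, 0.2, 0.4]
gripper_width: 0.059
gripper_force: 28.7
```

drive_tool([
  {"delta_pos": [0,0,0],"turn": 0,"claw": 0.4},
  {"delta_pos": [0,0,0],"turn": 0,"claw": 0.4},
  {"delta_pos": [0,0,-15],"turn": 0,"claw": 0.4},
  {"delta_pos": [0,0,-30],"turn": 0,"claw": 0.4},
  {"delta_pos": [0,0,-40],"turn": 0,"claw": 0.5},
  {"delta_pos": [0,0,-40],"turn": 0,"claw": 0.5},
  {"delta_pos": [0,-30,0],"turn": 0,"claw": 0.6},
  {"delta_pos": [0,-35,0],"turn": 0,"claw": 0.6},
  {"delta_pos": [0,-36,0],"turn": 0,"claw": 0.6},
  {"delta_pos": [0,-30,0],"turn": 0,"claw": 0.6},
])

```text
time_s: 6.58
tcp_pos: [0.5238, -0.2135, 0.221]
ee_rot: [[-0.132, -0.991, -0.005], [-0.991, 0.132, 0.001], [-0.001, 0.006, -1.0]]
wrist_force: [-0.8, 0.1, 0.2]
gripper_width: 0.593
gripper_force: 0.0
```

drive_tool([
  {"delta_pos": [0,0,0],"turn": -0.1745,"claw": 0.6},
  {"delta_pos": [0,0,0],"turn": -0.1745,"claw": 0.6},
  {"delta_pos": [0,0,0],"turn": -0.1745,"claw": 0.6},
  {"delta_pos": [0,0,0],"turn": -0.1745,"claw": 0.6},
  {"delta_pos": [0,0,0],"turn": -0.1745,"claw": 0.6},
  {"delta_pos": [0,0,0],"turn": -0.1745,"claw": 0.6},
  {"delta_pos": [0,0,0],"turn": -0.1745,"claw": 0.6},
  {"delta_pos": [0,0,0],"turn": -0.1745,"claw": 0.6},
  {"delta_pos": [0,0,0],"turn": -0.1745,"claw": 0.6},
])

```text
time_s: 7.7
tcp_pos: [0.5225, -0.2133, 0.221]
ee_rot: [[0.992, -0.127, -0.006], [-0.127, -0.992, 0.002], [-0.006, -0.001, -1.0]]
wrist_force: [-0.1, 0.3, 0.6]
gripper_width: 0.601
gripper_force: 0.0
```

```bash
python3 - <<'E'
from h import *
st(); c=cap('wrist'); t=cap('top'); s=cap('side')
def z(c): return cv2.resize(c['color'][:,:,::-1],(400,300))
cv2.imwrite('pics/m2.png',np.vstack([np.hstack([z(c),z(t)]),np.hstack([z(s),z(s)*0])]))
E
```

```text
t 7.7 tcp [ 522.5 -213.3  221. ] yaw_y -97.3 F [-0.1  0.3  0.6] w 0.601 gf 0.0 J [ -6.  16.  -8.  -0. -66.  89.]
```

View pics/m2.png

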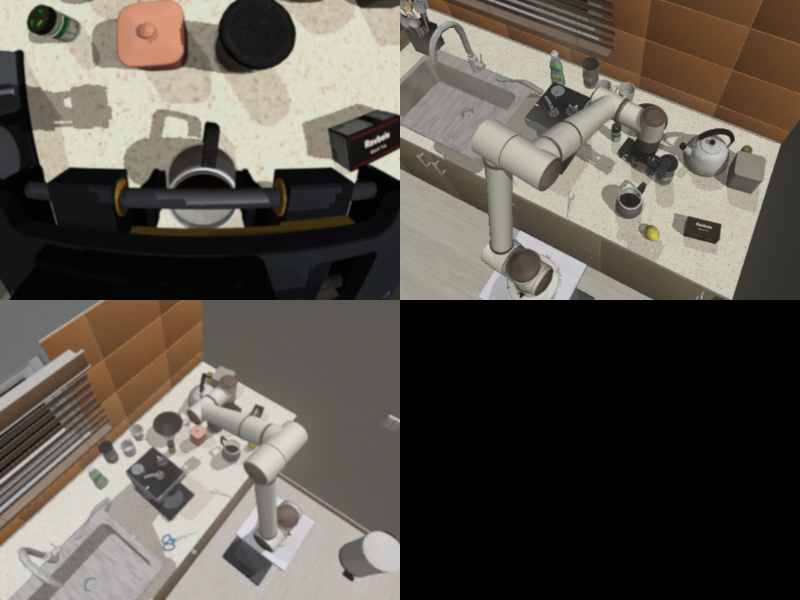

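Wrist view: the jug is free in front of the canisters, with the handle upright at about (210,145) of the 400-wide panel. Top view also shows the jug clear at (628,203).

```bash
python3 - <<'E'
from h import *
t=dict(np.load('top.npz')); P=pts(t)*1000; col=t['color'].astype(int)
m=(P[...,2]>100)&(P[...,2]<125)&(np.hypot(P[...,0]-438,P[...,1]+202)<60)
q=P[m&(col.min(2)>100)]; print('rim top',circ(q),len(q))
c=dict(np.load('wrist.npz')); P=wpts(c)*1000; col=c['color'].astype(int)
u,v=np.meshgrid(np.arange(512),np.arange(384))
d=(col.max(2)<60)&(u>235)&(u<300)&(v>140)&(v<215)&(P[...,2]>92)&(P[...,2]<112)
q=P[d]; k,l,s,_=cv2.connectedComponentsWithStats(d.astype(np.uint8)); i=1+s[1:,4].argmax(); q=P[l==i]
print(s[1:].tolist()); print(len(q),cv2.minAreaRect(q[:,:2].astype(np.float32)),q.min(0),q.max(0))
w=cv2.fitLine(q[:,:2].astype(np.float32),2,0,.01,.01).ravel(); print(w,np.degrees(np.arctan2(w[1],w[0])))
E
```

```text
rim top (array([ 443.18816705, -209.38275355]), np.float64(45.67804360639837)) 180
[[257, 161, 23, 54, 910]]
910 ((515.62060546875, -225.15997314453125), (19.757780075073242, 52.34931945800781), 75.64747619628906) [ 487.81395662 -236.95536649   92.02483073] [ 542.44834484 -209.16512542  107.18160606]
[ 9.7393912e-01 -2.2680959e-01  5.1725964e+02 -2.2412660e+02] -13.10931
```

drive_tool([
  {"delta_pos": [0,0,0],"turn": 0.108,"claw": 0.6},
  {"delta_pos": [11.2,12.4,20],"turn": 0,"claw": 0.6},
  {"delta_pos": [0,0,30],"turn": 0,"claw": 0.6},
  {"delta_pos": [0,0,30],"turn": 0,"claw": 0.6},
  {"delta_pos": [0,0,30],"turn": 0,"claw": 0.6},
  {"delta_pos": [0,0,25],"turn": 0,"claw": 0.6},
  {"delta_pos": [0,0,18],"turn": 0,"claw": 0.6},
  {"delta_pos": [0,0,0],"turn": 0,"claw": 0.4},
  {"delta_pos": [0,0,0],"turn": 0,"claw": 0.2},
  {"delta_pos": [0,0,0],"turn": 0,"claw": 0.1},
  {"delta_pos": [0,0,0],"turn": 0,"claw": 0},
  {"delta_pos": [0,0,0],"turn": 0,"claw": 0},
])

```text
time_s: 9.35
tcp_pos: [0.5327, -0.2285, 0.0702]
ee_rot: [[0.971, -0.238, 0.001], [-0.238, -0.971, -0.0], [0.001, 0.0, -1.0]]
wrist_force: [0.3, -0.0, 1.8]
gripper_width: 0.202
gripper_force: 30.0
```

drive_tool([
  {"delta_pos": [0,0,-3],"turn": 0,"claw": 0},
  {"delta_pos": [0,0,-6],"turn": 0,"claw": 0},
  {"delta_pos": [0,0,-10],"turn": 0,"claw": 0},
  {"delta_pos": [0,0,-12],"turn": 0,"claw": 0},
  {"delta_pos": [0,0,-12],"turn": 0,"claw": 0},
  {"delta_pos": [0,0,-10],"turn": 0,"claw": 0},
  {"delta_pos": [0,0,-5],"turn": 0,"claw": 0},
  {"delta_pos": [0,0,0],"turn": 0,"claw": 0},
])

```text
time_s: 10.35
tcp_pos: [0.5324, -0.2284, 0.1279]
ee_rot: [[0.971, -0.238, 0.001], [-0.238, -0.971, -0.0], [0.001, -0.0, -1.0]]
wrist_force: [-0.3, -0.9, -5.2]
gripper_width: 0.205
gripper_force: 30.0
```

```bash
python3 - <<'E'
from h import *
s=st(); print(s['moment'])
t=cap('top'); P=pts(t)*1000; col=t['color'].astype(int)
m=(P[...,2]>130)&(P[...,2]<190)&(np.hypot(P[...,0]-443,P[...,1]+209)<58)&(col.min(2)>100)
q=P[m]; print(len(q),circ(q)); A=np.c_[q[:,:2],np.ones(len(q))]; w=np.linalg.lstsq(A,q[:,2],rcond=None)[0]; print('slope',w, np.median(q[:,2]))
E
```

```text
t 10.35 tcp [ 532.4 -228.4  127.9] yaw_y -103.8 F [-0.3 -0.9 -5.2] w 0.205 gf 30.0 J [ -7.  22. -14.  -0. -54.  83.]
[-0.23371238 -0.22702299 -0.01692784]
174 (array([ 441.06349257, -209.40873383]), np.float64(45.411634331232264))
slope [ 0.24666921 -0.03348039 27.02931627] 146.1801919215785
```

The jug sagged about 0.25 rad in the pinch. I'll set it down and grip deeper.

drive_tool([
  {"delta_pos": [0,0,8],"turn": 0,"claw": 0},
  {"delta_pos": [0,0,8],"turn": 0,"claw": 0},
  {"delta_pos": [0,0,8],"turn": 0,"claw": 0},
  {"delta_pos": [0,0,6],"turn": 0,"claw": 0},
  {"delta_pos": [0,0,6],"turn": 0,"claw": 0},
  {"delta_pos": [0,0,6],"turn": 0,"claw": 0},
  {"delta_pos": [0,0,6],"turn": 0,"claw": 0},
  {"delta_pos": [0,0,5],"turn": 0,"claw": 0},
  {"delta_pos": [0,0,4],"turn": 0,"claw": 0},
  {"delta_pos": [0,0,0],"turn": 0,"claw": 0},
])

```text
time_s: 11.65
tcp_pos: [0.5366, -0.2294, 0.0731]
ee_rot: [[0.972, -0.236, 0.009], [-0.236, -0.972, -0.003], [0.01, 0.001, -1.0]]
wrist_force: [4.5, -1.1, 3.0]
gripper_width: 0.204
gripper_force: 30.0
```

drive_tool([
  {"delta_pos": [0,0,0],"turn": 0,"claw": 0.4},
  {"delta_pos": [0,0,0],"turn": 0,"claw": 0.5},
  {"delta_pos": [0,0,0],"turn": 0,"claw": 0.5},
])

```text
time_s: 12.02
tcp_pos: [0.5316, -0.2283, 0.0702]
ee_rot: [[0.971, -0.238, -0.001], [-0.238, -0.971, 0.0], [-0.002, 0.0, -1.0]]
wrist_force: [-0.3, 0.0, -0.6]
gripper_width: 0.449
gripper_force: 0.0
```

```bash
python3 - <<'E'
from h import *
s=st()
t=cap('top'); P=pts(t)*1000; col=t['color'].astype(int)
m=(P[...,2]>90)&(P[...,2]<135)&(np.hypot(P[...,0]-443,P[...,1]+209)<58)&(col.min(2)>100)
q=P[m]; print(len(q),circ(q)); A=np.c_[q[:,:2],np.ones(len(q))]; w=np.linalg.lstsq(A,q[:,2],rcond=None)[0]; print('slope',w, np.median(q[:,2]))
c=cap('wrist'); P=wpts(c)*1000; col=c['color'].astype(int)
d=(col.max(2)<60)&(P[...,2]>92)&(P[...,2]<109)&(np.hypot(P[...,0]-520,P[...,1]+225)<35)
print(d.sum()); q=P[d]; w=cv2.fitLine(q[:,:2].astype(np.float32),2,0,.01,.01).ravel(); print(w,q.min(0),q.max(0))
E
```

```text
t 12.03 tcp [ 531.6 -228.3   70.2] yaw_y -103.8 F [-0.3  0.  -0.6] w 0.449 gf 0.0 J [ -7.  26. -17.  -0. -47.  83.]
203 (array([ 449.91761157, -211.60702953]), np.float64(45.62453782110081))
slope [6.73260648e-02 1.07543442e-02 7.92936291e+01] 107.23675691532986
1792
[ 9.6048093e-01 -2.7834582e-01  5.3202716e+02 -2.2773247e+02] [ 510.82776644 -256.13994584   92.00622948] [ 549.87227775 -204.55419566  108.75763132]
```

drive_tool([
  {"delta_pos": [5,0,4],"turn": 0,"claw": 0.5},
  {"delta_pos": [4,0,8],"turn": 0,"claw": 0.5},
  {"delta_pos": [0,0,7],"turn": 0,"claw": 0.5},
  {"delta_pos": [0,0,0],"turn": 0,"claw": 0.3},
  {"delta_pos": [0,0,0],"turn": 0,"claw": 0.1},
  {"delta_pos": [0,0,0],"turn": 0,"claw": 0},
  {"delta_pos": [0,0,0],"turn": 0,"claw": 0},
  {"delta_pos": [0,0,-2],"turn": 0,"claw": 0},
  {"delta_pos": [0,0,-4],"turn": 0,"claw": 0},
  {"delta_pos": [0,0,-6],"turn": 0,"claw": 0},
  {"delta_pos": [0,0,-8],"turn": 0,"claw": 0},
  {"delta_pos": [0,0,-8],"turn": 0,"claw": 0},
])

```text
time_s: 13.62
tcp_pos: [0.5412, -0.2305, 0.0803]
ee_rot: [[0.971, -0.238, 0.0], [-0.238, -0.971, -0.0], [0.0, -0.0, -1.0]]
wrist_force: [0.2, -0.4, -4.0]
gripper_width: 0.207
gripper_force: 30.0
```

drive_tool([
  {"delta_pos": [0,0,-8],"turn": 0,"claw": 0},
  {"delta_pos": [0,0,-8],"turn": 0,"claw": 0},
  {"delta_pos": [0,0,-6],"turn": 0,"claw": 0},
  {"delta_pos": [0,0,-5],"turn": 0,"claw": 0},
  {"delta_pos": [0,0,0],"turn": 0,"claw": 0},
])

```text
time_s: 14.25
tcp_pos: [0.5413, -0.2306, 0.107]
ee_rot: [[0.971, -0.238, 0.001], [-0.238, -0.971, -0.0], [0.001, -0.0, -1.0]]
wrist_force: [-0.3, 0.7, -4.2]
gripper_width: 0.206
gripper_force: 30.0
```

```bash
python3 - <<'E'
from h import *
s=st(); print(s['moment'])
t=cap('top'); P=pts(t)*1000; col=t['color'].astype(int)
m=(P[...,2]>130)&(P[...,2]<190)&(np.hypot(P[...,0]-448,P[...,1]+211)<58)&(col.min(2)>100)
q=P[m]; print(len(q),circ(q)); A=np.c_[q[:,:2],np.ones(len(q))]; w=np.linalg.lstsq(A,q[:,2],rcond=None)[0]; print('slope',w, np.median(q[:,2]))
E
```

```text
t 14.25 tcp [ 541.3 -230.6  107. ] yaw_y -103.8 F [-0.3  0.7 -4.2] w 0.206 gf 30.0 J [ -7.  25. -14.   0. -52.  84.]
[-0.1877636  -0.20582394 -0.0084569 ]
239 (array([ 450.1061745 , -211.82732291]), np.float64(45.928932524942645))
slope [4.89969243e-02 3.51076495e-02 1.46437708e+02] 162.22754398292972
```

No sag now: the rim rose exactly with the tool. Next I'll carry it while turning 168° clockwise.

```bash
cat >> h.py <<'E'
def plan(d,yaw0,turn,n,ramp=3):
    w=np.minimum(1,np.minimum(np.arange(n)+1,n-np.arange(n))/(ramp+1)); w/=w.sum(); y=yaw0
    for i in range(n):
        print(i, todelta(np.array(d)*w[i],y).tolist(), round(turn*w[i],3)); y-=np.degrees(turn*w[i])
E
python3 - <<'E'
from h import *
plan((-101,291,0),-103.8,2.937,24)
E
```

```text
0 [-2.0, -3.1, -0.0] 0.035
1 [-4.2, -6.0, -0.0] 0.07
2 [-6.9, -8.6, -0.0] 0.105
3 [-10.4, -10.4, -0.0] 0.14
4 [-11.7, -8.8, -0.0] 0.14
5 [-12.8, -7.1, -0.0] 0.14
6 [-13.7, -5.3, -0.0] 0.14
7 [-14.3, -3.3, -0.0] 0.14
8 [-14.6, -1.3, -0.0] 0.14
9 [-14.6, 0.8, -0.0] 0.14
10 [-14.4, 2.8, -0.0] 0.14
11 [-13.9, 4.8, -0.0] 0.14
12 [-13.1, 6.7, -0.0] 0.14
13 [-12.0, 8.4, -0.0] 0.14
14 [-10.7, 10.0, -0.0] 0.14
15 [-9.2, 11.4, -0.0] 0.14
16 [-7.5, 12.6, -0.0] 0.14
17 [-5.7, 13.5, -0.0] 0.14
18 [-3.8, 14.2, -0.0] 0.14
19 [-1.7, 14.6, -0.0] 0.14
20 [0.3, 14.7, -0.0] 0.14
21 [1.8, 10.9, -0.0] 0.105
22 [1.9, 7.1, -0.0] 0.07
23 [1.2, 3.5, -0.0] 0.035
```

drive_tool([
  {"delta_pos": [-2,-3,0],"turn": 0.035,"claw": 0},
  {"delta_pos": [-4,-6,0],"turn": 0.07,"claw": 0},
  {"delta_pos": [-7,-8.5,0],"turn": 0.105,"claw": 0},
  {"delta_pos": [-10.5,-10.5,0],"turn": 0.14,"claw": 0},
  {"delta_pos": [-11.5,-9,0],"turn": 0.14,"claw": 0},
  {"delta_pos": [-13,-7,0],"turn": 0.14,"claw": 0},
  {"delta_pos": [-13.5,-5.5,0],"turn": 0.14,"claw": 0},
  {"delta_pos": [-14.5,-3.5,0],"turn": 0.14,"claw": 0},
  {"delta_pos": [-14.5,-1.5,0],"turn": 0.14,"claw": 0},
  {"delta_pos": [-14.5,1,0],"turn": 0.14,"claw": 0},
  {"delta_pos": [-14.5,3,0],"turn": 0.14,"claw": 0},
  {"delta_pos": [-14,5,0],"turn": 0.14,"claw": 0},
])

```text
time_s: 15.8
tcp_pos: [0.4896, -0.0845, 0.1062]
ee_rot: [[-0.143, -0.99, -0.003], [-0.99, 0.143, -0.001], [0.001, 0.002, -1.0]]
wrist_force: [-0.6, -0.7, -4.7]
gripper_width: 0.204
gripper_force: 30.0
```

drive_tool([
  {"delta_pos": [-13,6.5,0],"turn": 0.14,"claw": 0},
  {"delta_pos": [-12,8.5,0],"turn": 0.14,"claw": 0},
  {"delta_pos": [-10.5,10,0],"turn": 0.14,"claw": 0},
  {"delta_pos": [-9,11.5,0],"turn": 0.14,"claw": 0},
  {"delta_pos": [-7.5,12.5,0],"turn": 0.14,"claw": 0},
  {"delta_pos": [-5.5,13.5,0],"turn": 0.14,"claw": 0},
  {"delta_pos": [-4,14,0],"turn": 0.14,"claw": 0},
  {"delta_pos": [-1.5,14.5,0],"turn": 0.14,"claw": 0},
  {"delta_pos": [0.5,14.5,0],"turn": 0.14,"claw": 0},
  {"delta_pos": [2,11,0],"turn": 0.105,"claw": 0},
  {"delta_pos": [2,7,0],"turn": 0.07,"claw": 0},
  {"delta_pos": [1,3.5,0],"turn": 0.035,"claw": 0},
])

```text
time_s: 17.3
tcp_pos: [0.4386, 0.0597, 0.1061]
ee_rot: [[-0.999, 0.04, -0.003], [0.04, 0.999, -0.002], [0.003, -0.002, -1.0]]
wrist_force: [0.4, 0.4, -4.6]
gripper_width: 0.205
gripper_force: 30.0
```

```bash
python3 - <<'E'
from h import *
s=st(); print(s['moment'])
c=cap('side');t=cap('top')
for n,c in (('top',t),('side',c)):
    P=pts(c)*1000; col=c['color'].astype(int)
    m=(P[...,2]>158)&(P[...,2]<185)&(np.hypot(P[...,0]-533,P[...,1]-57)<56)&(col.min(2)>90)
    q=P[m]; print(n,len(q),circ(q) if len(q)>5 else '')
def z(c): return cv2.resize(c['color'][:,:,::-1],(400,300))
cv2.imwrite('pics/m3.png',np.hstack([z(t),z(cams.capture('side'))]))
E
```

```text
t 17.3 tcp [438.6  59.7 106.1] yaw_y 87.7 F [ 0.4  0.4 -4.6] w 0.205 gf 30.0 J [  29.   12.  -33.   -0.  -45. -121.]
[ 0.01993569  0.34733217 -0.04921818]
top 97 (array([530.8882   ,  52.4883855]), np.float64(45.062846799362205))
side 58 (array([531.63153295,  57.16402955]), np.float64(44.7463664709593))
```

View pics/m3.png

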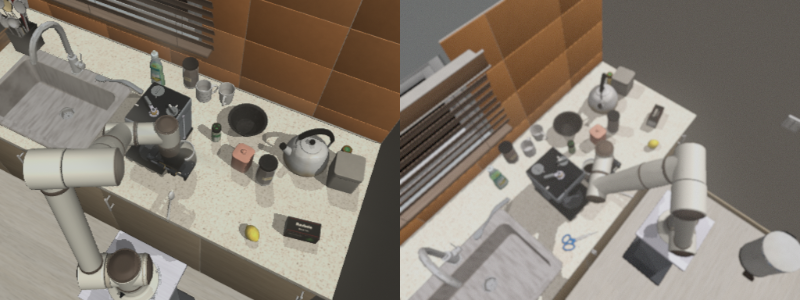

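drive_tool([
  {"delta_pos": [0,0,7],"turn": 0,"claw": 0},
  {"delta_pos": [0,5,8],"turn": 0,"claw": 0},
  {"delta_pos": [0,10,7],"turn": 0,"claw": 0},
  {"delta_pos": [0.5,13,0],"turn": 0,"claw": 0},
  {"delta_pos": [0.5,13,0],"turn": 0,"claw": 0},
  {"delta_pos": [0.5,13,0],"turn": 0,"claw": 0},
  {"delta_pos": [0.5,13,0],"turn": 0,"claw": 0},
  {"delta_pos": [0.5,13,0],"turn": 0,"claw": 0},
  {"delta_pos": [0,5,0],"turn": 0,"claw": 0},
  {"delta_pos": [0,0,0],"turn": 0,"claw": 0},
])

```text
time_s: 18.7
tcp_pos: [0.4408, 0.1453, 0.0845]
ee_rot: [[-0.999, 0.038, -0.0], [0.038, 0.999, -0.0], [0.0, -0.0, -1.0]]
wrist_force: [-0.0, -0.6, -4.1]
gripper_width: 0.204
gripper_force: 30.0
```

```bash
python3 - <<'E'
from h import *
s=st(); print(s['moment'])
c=cap('side');t=cap('top')
for n,c in (('top',t),('side',c)):
    P=pts(c)*1000; col=c['color'].astype(int)
    m=(P[...,2]>132)&(P[...,2]<165)&(np.hypot(P[...,0]-533,P[...,1]-140)<56)&(col.min(2)>80)
    q=P[m]; print(n,len(q),circ(q) if len(q)>5 else '', np.percentile(q[:,2],[5,50,95]) if len(q) else '')
    cv2.imwrite('pics/m4%s.png'%n,c['color'][:,:,::-1])
a=cv2.imread('pics/m4top.png')[70:250,130:280];b=cv2.imread('pics/m4side.png')[170:300,140:290]
cv2.imwrite('pics/m4.png',np.hstack([cv2.resize(a,(400,480)),cv2.resize(b,(400,480))]))
E
```

```text
t 18.7 tcp [440.8 145.3  84.5] yaw_y 87.8 F [-0.  -0.6 -4.1] w 0.204 gf 30.0 J [  38.   16.  -32.   -0.  -42. -131.]
[-0.14440082  0.36646228 -0.04418365]
top 87 (array([533.38469995, 135.9496723 ]), np.float64(43.68104974017373)) [134.5378384  141.21466235 149.87391093]
side 13 (array([503.58791296, 177.8802379 ]), np.float64(5.6942320939666)) [132.9098405  139.70812192 149.49064118]
```

View pics/m4.png

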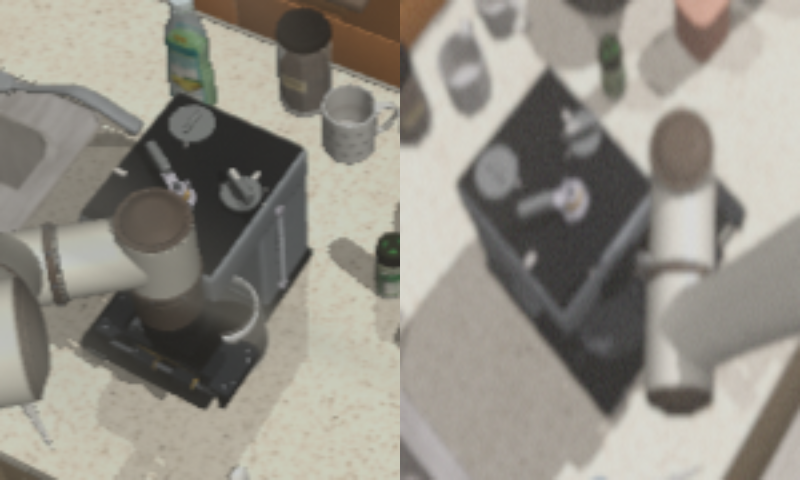

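drive_tool([
  {"delta_pos": [0,5,0],"turn": 0,"claw": 0},
  {"delta_pos": [0.5,10,0],"turn": 0,"claw": 0},
  {"delta_pos": [0.5,12,0],"turn": 0,"claw": 0},
  {"delta_pos": [0.5,12,0],"turn": 0,"claw": 0},
  {"delta_pos": [0.5,12,0],"turn": 0,"claw": 0},
  {"delta_pos": [0.5,12,0],"turn": 0,"claw": 0},
  {"delta_pos": [0.5,10,0],"turn": 0,"claw": 0},
  {"delta_pos": [0,7,0],"turn": 0,"claw": 0},
  {"delta_pos": [0,3,0],"turn": 0,"claw": 0},
  {"delta_pos": [0,0,0],"turn": 0,"claw": 0},
])

```text
time_s: 20.05
tcp_pos: [0.441, 0.228, 0.0845]
ee_rot: [[-0.999, 0.039, -0.0], [0.039, 0.999, -0.0], [0.0, -0.0, -1.0]]
wrist_force: [-0.5, -1.0, -4.9]
gripper_width: 0.205
gripper_force: 30.0
```

drive_tool([
  {"delta_pos": [0,0,2],"turn": 0,"claw": 0},
  {"delta_pos": [0,0,2],"turn": 0,"claw": 0},
  {"delta_pos": [0,0,1.5],"turn": 0,"claw": 0},
  {"delta_pos": [0,0,1.5],"turn": 0,"claw": 0},
  {"delta_pos": [0,0,1],"turn": 0,"claw": 0},
  {"delta_pos": [0,0,0],"turn": 0,"claw": 0},
])

```text
time_s: 20.8
tcp_pos: [0.441, 0.228, 0.0765]
ee_rot: [[-0.999, 0.039, -0.0], [0.039, 0.999, -0.0], [0.0, -0.0, -1.0]]
wrist_force: [0.2, 0.4, -4.5]
gripper_width: 0.203
gripper_force: 30.0
```

drive_tool([
  {"delta_pos": [0,0,1],"turn": 0,"claw": 0},
  {"delta_pos": [0,0,1],"turn": 0,"claw": 0},
  {"delta_pos": [0,0,0],"turn": 0,"claw": 0},
])

```text
time_s: 21.18
tcp_pos: [0.4411, 0.2282, 0.0749]
ee_rot: [[-0.999, 0.039, 0.0], [0.039, 0.999, 0.0], [-0.0, 0.0, -1.0]]
wrist_force: [-2.6, 0.5, -1.5]
gripper_width: 0.206
gripper_force: 30.0
```

drive_tool([
  {"delta_pos": [0,0,0.5],"turn": 0,"claw": 0},
  {"delta_pos": [0,0,0],"turn": 0,"claw": 0.3},
  {"delta_pos": [0,0,0],"turn": 0,"claw": 0.45},
  {"delta_pos": [0,0,0],"turn": 0,"claw": 0.5},
  {"delta_pos": [0,0,-10],"turn": 0,"claw": 0.5},
  {"delta_pos": [0,0,-25],"turn": 0,"claw": 0.5},
  {"delta_pos": [0,0,-35],"turn": 0,"claw": 0.5},
  {"delta_pos": [0,0,-40],"turn": 0,"claw": 0.5},
  {"delta_pos": [0,0,-40],"turn": 0,"claw": 0.5},
  {"delta_pos": [0,0,-40],"turn": 0,"claw": 0.5},
  {"delta_pos": [0,0,-40],"turn": 0,"claw": 0.5},
  {"delta_pos": [0,0,-30],"turn": 0,"claw": 0.5},
])

```text
time_s: 22.68
tcp_pos: [0.4412, 0.228, 0.3369]
ee_rot: [[-0.999, 0.039, 0.003], [0.039, 0.999, 0.002], [-0.002, 0.002, -1.0]]
wrist_force: [-0.4, 1.1, -0.6]
gripper_width: 0.498
gripper_force: 0.0
```

```bash
python3 - <<'E'
from h import *
s=st()
c=cap('wrist');t=cap('top');sd=cap('side')
def z(c,w=400,h=300): return cv2.resize(c['color'][:,:,::-1],(w,h))
b=sd['color'][170:300,140:290,::-1]; a=t['color'][70:250,130:280,::-1]
cv2.imwrite('pics/m5.png',np.hstack([np.vstack([z(c),cv2.resize(b,(400,300))]),cv2.resize(a,(400,600))]))
E
```

```text
t 22.68 tcp [441.2 228.  336.9] yaw_y 87.8 F [-0.4  1.1 -0.6] w 0.498 gf 0.0 J [  46.    6.   -5.    0.  -79. -138.]
```

View pics/m5.png

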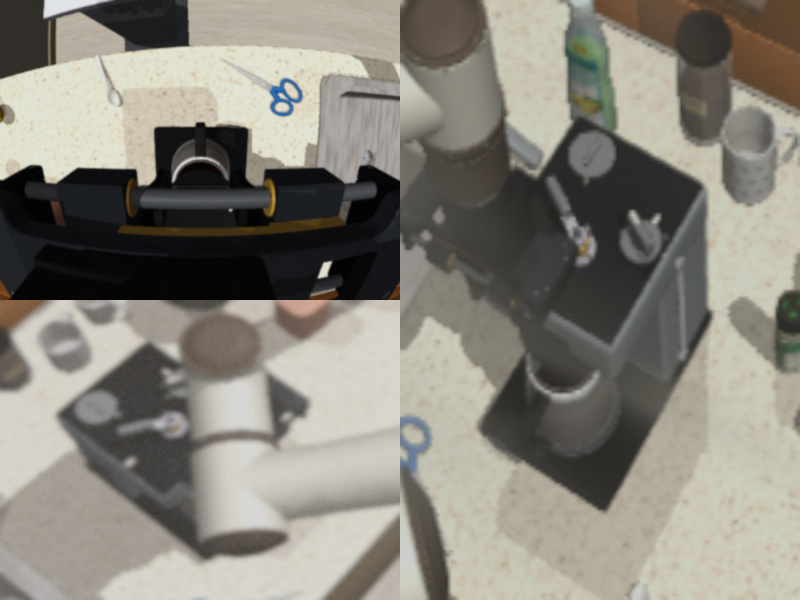

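The jug stands on the plate with its handle straight out the front: wrist view handle at (200,135) and base front edge from 157 to 248. I'll measure the placing, and the lever and dial in the same script.

```bash
python3 - <<'E'
from h import *
c=dict(np.load('wrist.npz')); P=wpts(c)*1000; col=c['color'].astype(int); R=c['range_z']>0
m=R&(P[...,2]>128)&(P[...,2]<148)&(np.hypot(P[...,0]-533,P[...,1]-223)<58)&(col.min(2)>80)
q=P[m]; print('rim',len(q),circ(q),np.median(q[:,2]))
d=R&(P[...,2]>112)&(P[...,2]<134)&(np.hypot(P[...,0]-450,P[...,1]-226)<38)&(col.max(2)<70)
q=P[d]; print('handle',len(q),q.mean(0),q.min(0),q.max(0),cv2.minAreaRect(q[:,:2].astype(np.float32)))
b=R&(abs(P[...,2]-20)<6)&(P[...,0]>430)&(P[...,0]<500)&(abs(P[...,1]-225)<130)
q=P[b]; print('base',len(q),cv2.minAreaRect(q[:,:2].astype(np.float32)), q.min(0),q.max(0))
O=np.array([599,221.]);a=np.radians(-2.1);ex=np.array([np.cos(a),np.sin(a)]);ey=np.array([-ex[1],ex[0]])
for n in('top','side'):
    c=dict(np.load(n+'.npz')); P=pts(c)*1000; 
    for nm,(x,y),rad in (('dial',(32,-66),30),('lever',(-10,-2),80)):
        C=O+ex*x+ey*y; m=(P[...,2]>266)&(P[...,2]<300)&(np.hypot(P[...,0]-C[0],P[...,1]-C[1])<rad)
        if nm=='lever': m&=(P[...,1]>C[1]+10)&(P[...,0]>C[0]+5)
        q=P[m]
        if len(q)<8: print(n,nm,len(q));continue
        w=cv2.fitLine(q[:,:2].astype(np.float32),2,0,.01,.01).ravel(); mm=q.mean(0)
        print(n,nm,len(q),C.round(1),q.mean(0).round(1),'line',np.degrees(np.arctan2(w[1],w[0])).round(1),'dirFromC',np.degrees(np.arctan2(*(mm[:2]-C)[::-1])).round(1),'zmax',np.percentile(q[:,2],95))
E
```

```text
rim 398 (array([533.02792285, 225.68490334]), np.float64(46.39818129139541)) 130.20987784771188
handle 555 [457.77907434 228.71826913 124.89496912] [432.85475335 219.26533108 112.09101423] [483.72009895 238.07084186 130.23844031] ((458.22784423828125, 228.7338104248047), (16.964344024658203, 50.451080322265625), 87.71208190917969)
base 2562 ((476.4740905761719, 229.02359008789062), (202.32662963867188, 48.39365768432617), 89.22225952148438) [451.03545404 127.54113126  14.00571881] [499.92889202 330.2518507   24.10300997]
top dial 60 [628.6 153.9] [626.1 151.3 277.7] line 56.7 dirFromC -133.8 zmax 283.90899205098407
top lever 80 [588.9 219.4] [612.5 255.6 280. ] line 58.6 dirFromC 57.0 zmax 287.46859229452195
side dial 33 [628.6 153.9] [631.1 163.5 276.6] line 73.9 dirFromC 75.2 zmax 283.28187074619586
side lever 73 [588.9 219.4] [612.5 260.7 280.5] line 59.2 dirFromC 60.4 zmax 288.93289841625494
```

Jug axis is about 4 mm in front of the plate centre, with sideways error around 1 mm. Now the lever, at about 59° world; its target is 88°.

drive_tool([
  {"delta_pos": [-29,7.2,0],"turn": 0,"claw": 0.5},
  {"delta_pos": [-29,7.2,0],"turn": 0,"claw": 0.5},
  {"delta_pos": [-29,7.2,0],"turn": 0,"claw": 0.5},
  {"delta_pos": [-29,7.2,0],"turn": 0,"claw": 0.5},
  {"delta_pos": [-29,7.2,0],"turn": 0,"claw": 0.5},
  {"delta_pos": [-29,7.2,0],"turn": 0,"claw": 0.5},
  {"delta_pos": [0,0,0],"turn": -0.1775,"claw": 0.5},
  {"delta_pos": [0,0,0],"turn": -0.1775,"claw": 0.5},
  {"delta_pos": [0,0,0],"turn": -0.1775,"claw": 0.5},
  {"delta_pos": [0,0,0],"turn": -0.1775,"claw": 0.5},
  {"delta_pos": [0,0,0],"turn": -0.1775,"claw": 0.5},
  {"delta_pos": [0,0,0],"turn": -0.1775,"claw": 0.5},
])

```text
time_s: 24.32
tcp_pos: [0.6161, 0.2643, 0.3324]
ee_rot: [[-0.513, -0.858, -0.003], [-0.858, 0.513, -0.001], [0.003, 0.002, -1.0]]
wrist_force: [-1.1, 0.2, -0.3]
gripper_width: 0.498
gripper_force: 0.0
```

```bash
python3 - <<'E'
from h import *
s=st()
c=cap('wrist');P=wpts(c)*1000
cv2.imwrite('pics/w6.png',cv2.resize(c['color'][:,:,::-1],(640,480)))
z=P[...,2]
for C,r,nm in (((628.6,154),30,'dial'),((616,264),45,'lever')):
    m=(z>268)&(z<292)&(np.hypot(P[...,0]-C[0],P[...,1]-C[1])<r); q=P[m]
    if len(q)>8: print(nm,len(q),q.mean(0).round(1),cv2.minAreaRect(q[:,:2].astype(np.float32)))
m=(abs(z-250)<6)&(np.hypot(P[...,0]-624,P[...,1]-220)<180); q=P[m]; print(len(q),cv2.minAreaRect(q[:,:2].astype(np.float32)),q.min(0),q.max(0))
E
```

```text
t 24.32 tcp [616.1 264.3 332.4] yaw_y 149.1 F [-1.1  0.2 -0.3] w 0.498 gf 0.0 J [ 37.  24.  19.  -0. -85. -68.]
dial 1097 [626.8 157.7 277.9] ((627.92333984375, 156.6034393310547), (45.691715240478516, 13.96235466003418), 59.43158721923828)
lever 1679 [610.  254.3 279.3] ((610.071533203125, 256.0682067871094), (69.81124114990234, 16.407073974609375), 58.034366607666016)
39761 ((623.9324951171875, 221.4102325439453), (195.39939880371094, 228.3855743408203), 88.18984985351562) [508.20126157 123.07814703 244.00117384] [737.79441638 321.61488936 255.99352755]
```

View pics/w6.png

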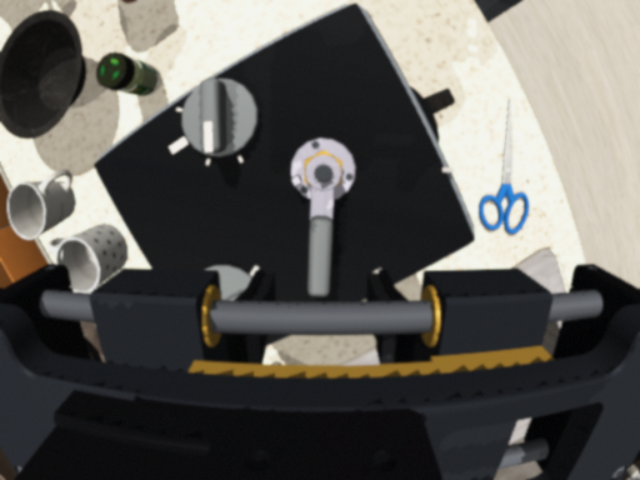

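Wrist view: the lever grip runs straight between the fingers at (319,255). The dial's white pointer is at (208,135), with the long mark at (180,145).

drive_tool([
  {"delta_pos": [0,0,20],"turn": 0,"claw": 0.5},
  {"delta_pos": [0,0,20],"turn": 0,"claw": 0.5},
  {"delta_pos": [0,0,15],"turn": 0,"claw": 0.5},
  {"delta_pos": [0,0,9],"turn": 0,"claw": 0.5},
  {"delta_pos": [0,0,0],"turn": 0,"claw": 0.3},
  {"delta_pos": [0,0,0],"turn": 0,"claw": 0.1},
  {"delta_pos": [0,0,0],"turn": 0,"claw": 0},
  {"delta_pos": [0,0,0],"turn": 0,"claw": 0},
])

```text
time_s: 25.38
tcp_pos: [0.6166, 0.2647, 0.2707]
ee_rot: [[-0.518, -0.855, 0.001], [-0.855, 0.518, 0.001], [-0.001, 0.0, -1.0]]
wrist_force: [-1.4, 1.5, 2.3]
gripper_width: 0.161
gripper_force: 29.8
```

drive_tool([
  {"delta_pos": [0.2,4.4,0],"turn": -0.085,"claw": 0},
  {"delta_pos": [0.2,4.4,0],"turn": -0.085,"claw": 0},
  {"delta_pos": [0.2,4.4,0],"turn": -0.085,"claw": 0},
  {"delta_pos": [0.2,4.4,0],"turn": -0.085,"claw": 0},
  {"delta_pos": [0.2,4.4,0],"turn": -0.085,"claw": 0},
  {"delta_pos": [0.2,4.4,0],"turn": -0.085,"claw": 0},
  {"delta_pos": [0,0,0],"turn": 0,"claw": 0},
  {"delta_pos": [0,0,0],"turn": 0,"claw": 0},
])

```text
time_s: 26.38
tcp_pos: [0.5914, 0.2728, 0.2707]
ee_rot: [[-0.035, -0.999, 0.001], [-0.999, 0.035, 0.002], [-0.002, -0.001, -1.0]]
wrist_force: [-3.1, 3.0, 2.2]
gripper_width: 0.159
gripper_force: 29.8
```

drive_tool([
  {"delta_pos": [0,0,0],"turn": 0,"claw": 0.3},
  {"delta_pos": [0,0,0],"turn": 0,"claw": 0.45},
  {"delta_pos": [0,0,-20],"turn": 0,"claw": 0.5},
  {"delta_pos": [0,0,-35],"turn": 0,"claw": 0.5},
  {"delta_pos": [0,0,0],"turn": 0.167,"claw": 0.5},
  {"delta_pos": [0,0,0],"turn": 0.167,"claw": 0.5},
  {"delta_pos": [0,0,0],"turn": 0.166,"claw": 0.5},
  {"delta_pos": [20,-22.6,0],"turn": 0,"claw": 0.5},
  {"delta_pos": [20.5,-22.6,0],"turn": 0,"claw": 0.5},
  {"delta_pos": [20.5,-22.6,0],"turn": 0,"claw": 0.5},
  {"delta_pos": [20.5,-22.8,0],"turn": 0,"claw": 0.5},
  {"delta_pos": [0,0,0],"turn": 0,"claw": 0.5},
])

```text
time_s: 27.88
tcp_pos: [0.6285, 0.1532, 0.3246]
ee_rot: [[-0.513, -0.859, -0.001], [-0.859, 0.513, -0.001], [0.001, 0.0, -1.0]]
wrist_force: [-0.9, 0.8, -0.5]
gripper_width: 0.497
gripper_force: 0.0
```

```bash
python3 - <<'E'
from h import *
s=st()
for n in ('wrist','side','top'):
    c=cap(n);P=(wpts if n=='wrist' else pts)(c)*1000; z=P[...,2]
    for C,r,nm in (((628.6,155),30,'dial'),((591,260),48,'lever')):
        m=(z>266)&(z<292)&(np.hypot(P[...,0]-C[0],P[...,1]-C[1])<r); q=P[m]
        if len(q)>20: print(n,nm,len(q),q.mean(0).round(1),cv2.minAreaRect(q[:,:2].astype(np.float32)))
E
```

```text
t 27.88 tcp [628.5 153.2 324.6] yaw_y 149.2 F [-0.9  0.8 -0.5] w 0.497 gf 0.0 J [ 28.  22.  14.   0. -83. -59.]
wrist dial 1037 [626.7 154.2 278.6] ((627.7861938476562, 155.83132934570312), (45.194950103759766, 12.864265441894531), 59.26168441772461)
side lever 108 [589.  255.6 278.6] ((588.5620727539062, 254.83230590820312), (24.674570083618164, 84.83334350585938), 5.952189922332764)
top dial 63 [626.1 152.2 277.2] ((626.8803100585938, 153.45872497558594), (43.33694076538086, 25.235618591308594), 81.1997299194336)
top lever 123 [589.4 252.7 277.8] ((587.9654541015625, 252.39268493652344), (30.14385414123535, 78.27395629882812), 7.223324775695801)
```

drive_tool([
  {"delta_pos": [-1.5,1.4,15],"turn": 0,"claw": 0.5},
  {"delta_pos": [0,0,20],"turn": 0,"claw": 0.5},
  {"delta_pos": [0,0,15],"turn": 0,"claw": 0.5},
  {"delta_pos": [0,0,6],"turn": 0,"claw": 0.5},
  {"delta_pos": [0,0,0],"turn": 0,"claw": 0.3},
  {"delta_pos": [0,0,0],"turn": 0,"claw": 0.1},
  {"delta_pos": [0,0,0],"turn": 0,"claw": 0},
  {"delta_pos": [0,0,0],"turn": 0,"claw": 0},
])

```text
time_s: 29.02
tcp_pos: [0.6288, 0.157, 0.2697]
ee_rot: [[-0.51, -0.86, 0.003], [-0.86, 0.51, -0.001], [-0.001, -0.003, -1.0]]
wrist_force: [1.6, -0.8, 2.1]
gripper_width: 0.141
gripper_force: 30.0
```

drive_tool([
  {"delta_pos": [0,0,0],"turn": 0.1335,"claw": 0},
  {"delta_pos": [0,0,0],"turn": 0.1335,"claw": 0},
  {"delta_pos": [0,0,0],"turn": 0.1335,"claw": 0},
  {"delta_pos": [0,0,0],"turn": 0.1335,"claw": 0},
  {"delta_pos": [0,0,0],"turn": 0.1335,"claw": 0},
  {"delta_pos": [0,0,0],"turn": 0.1335,"claw": 0},
  {"delta_pos": [0,0,0],"turn": 0.1335,"claw": 0},
  {"delta_pos": [0,0,0],"turn": 0.1335,"claw": 0},
  {"delta_pos": [0,0,0],"turn": 0,"claw": 0},
  {"delta_pos": [0,0,0],"turn": 0,"claw": 0},
])

```text
time_s: 30.28
tcp_pos: [0.6295, 0.1558, 0.2697]
ee_rot: [[-0.999, 0.033, 0.004], [0.033, 0.999, -0.002], [-0.004, -0.002, -1.0]]
wrist_force: [5.8, -4.1, -1.0]
gripper_width: 0.146
gripper_force: 30.0
```

drive_tool([
  {"delta_pos": [0,0,0],"turn": 0,"claw": 0.3},
  {"delta_pos": [0,0,0],"turn": 0,"claw": 0.5},
  {"delta_pos": [0,0,-15],"turn": 0,"claw": 0.5},
  {"delta_pos": [0,0,-30],"turn": 0,"claw": 0.5},
  {"delta_pos": [0,0,-40],"turn": 0,"claw": 0.5},
  {"delta_pos": [-10,-30,0],"turn": 0,"claw": 0.5},
  {"delta_pos": [-10,-30,0],"turn": 0,"claw": 0.5},
  {"delta_pos": [-10,-20,0],"turn": 0,"claw": 0.5},
  {"delta_pos": [0,0,0],"turn": 0,"claw": 0.5},
  {"delta_pos": [0,0,0],"turn": 0,"claw": 0.5},
])

```text
time_s: 31.52
tcp_pos: [0.655, 0.0771, 0.3541]
ee_rot: [[-1.0, 0.031, 0.0], [0.031, 1.0, 0.0], [-0.0, 0.0, -1.0]]
wrist_force: [0.9, 0.2, 0.1]
gripper_width: 0.503
gripper_force: 0.0
```

```bash
python3 - <<'E'
from h import *
s=st()
for n in ('wrist','side','top'):
    c=cap(n);P=(wpts if n=='wrist' else pts)(c)*1000; z=P[...,2]
    for C,r,nm in (((628.6,155),30,'dial'),((591,265),40,'lever')):
        m=(z>268)&(z<292)&(np.hypot(P[...,0]-C[0],P[...,1]-C[1])<r); q=P[m]
        if len(q)>20: print(n,nm,len(q),q.mean(0).round(1),cv2.minAreaRect(q[:,:2].astype(np.float32)))
    cv2.imwrite(f'pics/f_{n}.png',c['color'][:,:,::-1])
a=cv2.imread('pics/f_top.png')[70:250,130:280];b=cv2.imread('pics/f_wrist.png')
cv2.imwrite('pics/final.png',np.hstack([cv2.resize(a,(300,360)),cv2.resize(b,(480,360))]))
E
```

```text
t 31.52 tcp [655.   77.1 354.1] yaw_y 88.2 F [0.9 0.2 0.1] w 0.503 gf 0.0 J [  21.   23.   20.   -0.  -87. -113.]
wrist dial 875 [626.8 154.6 277.8] ((627.7944946289062, 156.3708038330078), (46.075653076171875, 14.364897727966309), 0.2514347732067108)
wrist lever 908 [590.7 258.5 278.9] ((589.9364624023438, 260.9212341308594), (71.34468078613281, 18.266672134399414), 89.75841522216797)
side dial 45 [626.6 156.5 278.7] ((628.3568115234375, 155.71780395507812), (14.523545265197754, 44.793460845947266), 81.55370330810547)
side lever 86 [589.3 262.6 279. ] ((590.3875732421875, 261.630859375), (70.9035873413086, 17.41900062561035), 85.48681640625)
top dial 61 [626.1 150.6 278.5] ((628.0215454101562, 151.9566192626953), (47.873016357421875, 15.950948715209961), 5.928704261779785)
top lever 79 [589.4 255.5 278.3] ((590.4945678710938, 254.97853088378906), (56.906089782714844, 16.63224983215332), 89.6890869140625)
```

View pics/final.png

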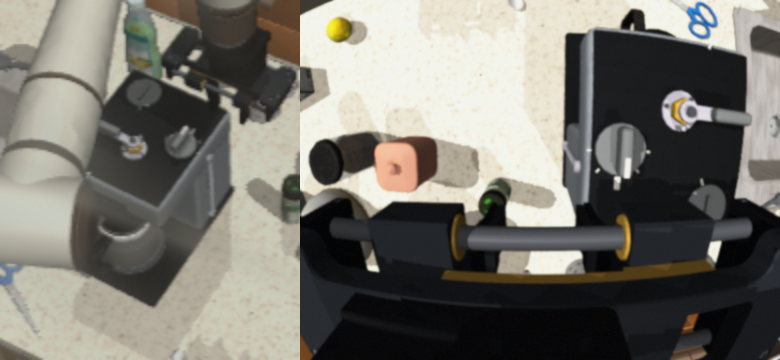

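The dial pointer meets its long mark (wrist panel, about (618,183)), the lever reads about 88–89° against a target of 88°, and the gripper is clear of everything.

```bash
python3 -c "
from station import ticket
print(ticket.finish_job())"
```

```text
the job is handed in; nothing more can be done
None
```

I handed the job in at about 31.5 s; the station gave no verdict. By my last measurements, the jug stands about 4 mm from the plate centre with its handle out of the front. The valve was then set about 1° from its half-open mark and the dial about 2° from its long mark.

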